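# Bed the journalled dryer roller in the V-blocks

### The job

Three tube rollers from the dryer's conveyor lie on the wooden rack. Take the one with a thin journal sticking out at each end and lower it, without dropping it, lengthwise into the pair of V-blocks, about evenly over both, so that it beds down in both Vs ready for clamping; then let go. Leave the other two rollers where they lie.

Things in the scene. Friction and masses are not known exactly. Their poses are not given: they have to be found in the camera images.
- roller: Roller to load: aluminium tube 40 mm in diameter, 150 mm long, with a steel journal 16 mm in diameter, 18 mm long, on each end; about 0.5 kg. Origin at its centre; y axis along its length (ends alike; x and z turn as it rolls). Lies level on a wooden rack in one of three places 80 mm apart, axis 50 mm above the bench. The rack's slats leave 65 mm open under its middle for fingertips.
- plain_roller: Another roller on the rack, to be left there: plain tube 40 mm in diameter, 150 mm long, open flat ends without journals. Origin at its centre, y axis along its axis.
- flanged_roller: Another roller on the rack, to be left there: tube 40 mm in diameter, 150 mm long over all, with a 54 mm rim (6 mm thick) at each end and no journals. Origin at its centre, y axis along its axis.
- v_blocks: Fixed pair of dark steel V-blocks on a 12 mm base plate. Origin on the bench under the pair's middle; z up; Vs run along y. Each block: 90 mm wide (x), 26 mm thick (y), 60 mm high, centred at y = +/-45 mm, 64 mm free between them for fingers. The 90-degree Vs are 60 mm wide at the top, lowest line 30 mm above the bench at x = 0; a bedded 40 mm tube has its axis 58 mm above the bench.
Mind the look-alikes: they are no part of the job. What is shaped like the roller but green is not meant. There is more than one size of the v_blocks; the one meant has the size given above.

How it is judged:
On the way:
1. the roller is lowered into the Vs while still gripped (its axis less than 12 mm above the bedded height, less than 15 mm to the side) (z of roller in the frame of v_blocks below 0.07 m and x of roller in the frame of v_blocks between -0.015 and 0.015 m and y of roller in the frame of v_blocks between -0.025 and 0.025 m and contact force between the fingers and roller above 1 N), for 0.05 s.
At the end, for the whole second after the job is handed in: The journalled roller lies bedded in both Vs: its axis within 5 mm of the bedded height, within 6 mm of the Vs' middle and 10 degrees of their direction, its middle within 16 mm of the middle of the pair lengthwise; at rest. The plain and the flanged roller are within 15 mm of where they started (z of roller in the frame of v_blocks between 0.053 and 0.063 m and x of roller in the frame of v_blocks between -0.006 and 0.006 m and y of roller in the frame of v_blocks between -0.016 and 0.016 m and angle between the y axis of roller and the y axis of v_blocks, either way round below 0.175 rad and linear speed of roller below 0.02 m/s and distance of each of plain_roller, flanged_roller from where it was at the start of the episode below 0.015 m); the robot touches nothing.
It fails at once if one of the other rollers was taken or knocked away from its place (more than 30 mm) (distance of any of plain_roller, flanged_roller from where it was at the start of the episode above 0.03 m).
It also fails if it takes over 32 s, if anything falls off the work surface, if the arm or the gripper's body presses on something with over 40 N, if the wrist force passes 120 N, or if a joint passes its speed limit or range.

### The arm

A 6-joint arm with a two-finger parallel gripper is mounted at the origin on the work surface. World frame = base frame: x ahead of the robot, y to its left, z up, the work surface at z = 0. Lengths are in m, angles in rad, forces in N, time in s.
With the tool pointing down it reaches from about 0.375 to 0.825 m from the base axis. Payload 5.5 kg.
Tool frame: the origin (TCP) lies at the very end of the fingers, on their centre line; the grasp point (between the pads) lies 19 mm behind it; z points along the fingers, y is the line along which they close (so a half turn about z gives the same grasp; the last joint's range is limited). The gripper opens to 85 mm and grips with 20 to 120 N. Pads are 22 mm wide; open, the fingers measure 114 mm over their backs; the gripper's body (76 mm by 85 mm) begins 54 mm behind the grasp point. The pads swing forward as they close: fully open they stand 13 mm farther back than shut.
Start: joints at [1.104, 0.314, -0.047, 1.21, 0, 1.571], TCP at [0.27, 0.536, 0.231] pointing down, gripper open.
Joint ranges: [-2.67, 2.67], [-0.69, 1.73], [-1.03, 1.25], [-2.08, 2.16], [-1.42, 1.45], [-3.14, 3.14]. Speed limits (rad/s): [2.39, 2.39, 3.01, 3.14, 3.14, 3.14].

### API

Orientations are given as a unit quaternion [w, x, y, z].
In Python, from workcell import manip gives the robot as it stands.
- The arm moves only by the tool jog_arm, never from a script. Its argument "increments" is text: rows parted by semicolons, each of 6 numbers parted by spaces: the shift along the tool's x, y, z in units of 30 mm (1.0 is 30 mm), then the turn, a rotation vector about the tool's x, y, z in units of 5 degrees (1.0 is 5 degrees). A call has 1 to 20 rows; each row shifts and turns the commanded pose from where the row before left it, along the tool's axes as they then stand; what a row does not reach is not made up. A row lasts 1/10 s, in which the tool goes at most 50 mm and 8.59 degrees, less where a joint would pass 70% of its speed; a pose out of reach is approached as far as the arm can. A call is refused whole if a number of a shift passes 1 or a number of a turn 1, either way. A call with a gripper value outside its range is refused whole. "gripper" is the closure in counts, from 0 (fully open) to 255 (shut), set as the call begins (left out, the last holds). The fingers move at their own pace and stop on an object; "squeeze" is the grip in N (left out, the last holds). Time passes only in rows, so rows that do not move let the fingers close. It gives the time, the measured TCP pose, the force and the opening at its end, in the units of the state.
- manip.get_state(): the state, without advancing time (a new reading comes with each control period).
- manip.snapshot(name): name is "scene" or "top"; returns the picture (420x560x3 uint8, blue, green, red); there is no depth.
- manip.get_calibration(name): a dict with "fx", "fy", "cx", "cy" (pixels), "dist" ([k1, k2, p1, p2, k3] as OpenCV has them; the pictures are not rectified), "position" and "attitude" of the camera in the world. Camera axes: x right, y down, z forward; pixel columns grow to the right and rows downward; lengths in m; the calibration is good to about 2 mm. A picture is of the moment at which its call begins. get_calibration takes no time and is no camera call.
- manip.finish_job(): hands the job in, once; it reports no verdict.
The state is a dict: "time": time; "qpos": joint angles; "joint_vel": joint speeds; "tau": joint torques, N m; "ee_pos": TCP position; "ee_rot": TCP orientation; "force": force on the tool from outside, world axes, zero at the start; "ft_torque": the same for the moment, N m; "grip_width": finger opening in m.
Only numpy, scipy, OpenCV 4.12 (cv2) and the standard library are available. Lean on these libraries where they do the work, as an engineer would, in place of code of your own. Each camera call takes 0.05 s, during which the arm holds its last target. There are 200 camera calls.

## Working session

There is one attempt and no reset: what is moved stays moved. The work goes in short steps, Python scripts to look and compute and a tool call to move; the robot and the scene stay as the last step left them, time stands still between calls to the robot, and variables do not carry over. Pictures are saved under pics/ and viewed, on a budget of 10 in all, crops included, one or two more only if the job needs it, and the job is handed in when it is done.

Besides the shell and the picture viewer there is one more tool, called after "Emit:" in YAML: its name, and indented under it one key for each argument. jog_arm: Moves the arm, as the interface text tells. Its arguments: {"type":"object","properties":{"increments":{"type":"string"},"gripper":{"type":"number"},"squeeze":{"type":"number"}},"required":["increments"]}

```bash
mkdir -p pics
python3 - <<'E'
from workcell import manip
import cv2
for n in ("scene","top"):
    cv2.imwrite(f"pics/{n}0.png",manip.snapshot(n)); print(manip.get_calibration(n))
print(manip.get_state())
E
```

```text
{'fx': 494.2036149695363, 'fy': 494.2036149695363, 'cx': 277.90261543004, 'cy': 205.16044106456192, 'dist': array([-0.14911186,  0.        ,  0.        ,  0.        ,  0.        ]), 'position': array([ 0.92824386, -0.50890613,  0.97984858]), 'attitude': array([-0.29710149,  0.88257416,  0.34801688, -0.10806385])}
{'fx': 451.1627350818957, 'fy': 451.1627350818957, 'cx': 274.411330514428, 'cy': 209.46100055351837, 'dist': array([-0.01910363,  0.        ,  0.        ,  0.        ,  0.        ]), 'position': array([0.34278288, 0.03164176, 1.1456893 ]), 'attitude': array([ 0.03788915, -0.70210889,  0.71036337, -0.03148647])}
{'time': 0.1, 'qpos': array([ 1.10398605e+00,  3.14166769e-01, -4.79794257e-02,  1.21020355e+00,
       -1.07285738e-05,  1.57080304e+00]), 'joint_vel': array([-0.001695  , -0.00016481,  0.00173608,  0.00069381,  0.00108597,
       -0.00045166]), 'tau': array([ 4.40743688e-04, -5.40766346e+01,  3.40542233e+01,  1.11104624e-02,
       -4.79820642e-06, -4.54465010e-06]), 'ee_pos': array([0.26979171, 0.53533603, 0.23051377]), 'ee_rot': array([-1.74425106e-04,  2.31294857e-01,  9.72883388e-01, -7.56890084e-04]), 'force': array([-0.75496467, -0.3275874 ,  0.11894048]), 'ft_torque': array([ 0.00487646,  0.03712509, -0.01351759]), 'grip_width': 0.08537790360973836}
```

View pics/top0.png

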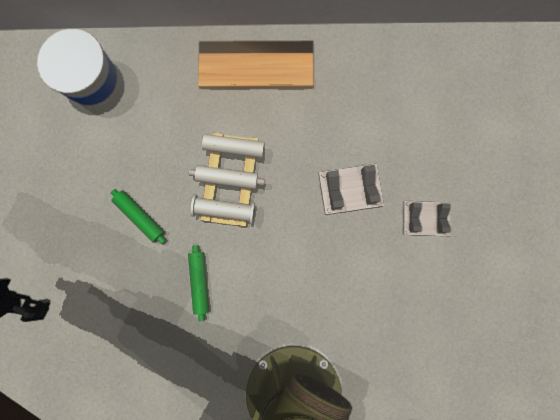

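View pics/scene0.png

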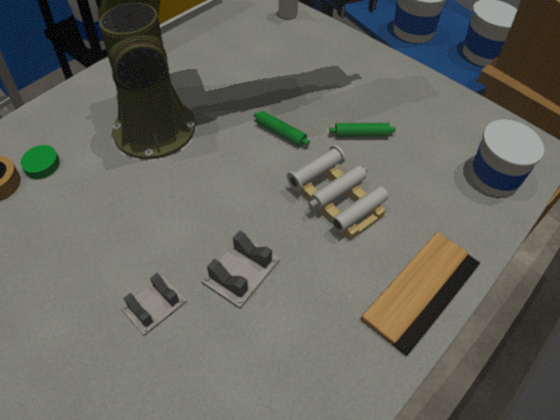

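The top view shows the journalled roller in the middle place at about (227,179), with the plain one above it and the flanged one below. The larger V-block pair is at about (352,189) and a smaller pair at (428,218). Next I'll measure the roller and the V-blocks.

```bash
cat > h.py <<'E'
import numpy as np, cv2
from scipy.spatial.transform import Rotation as R
from workcell import manip
def ray(n,uv,z):
    c=manip.get_calibration(n); K=np.array([[c['fx'],0,c['cx']],[0,c['fy'],c['cy']],[0,0,1]])
    p=cv2.undistortPoints(np.array(uv,float).reshape(-1,1,2),K,np.array(c['dist'])).reshape(-1,2)
    q=c['attitude']; d=R.from_quat([q[1],q[2],q[3],q[0]]).apply(np.c_[p,np.ones(len(p))]); o=c['position']
    return (o+d*((z-o[2])/d[:,2])[:,None])
E
python3 - <<'E'
from h import *
im=cv2.imread('pics/top0.png')
hsv=cv2.cvtColor(im,cv2.COLOR_BGR2HSV)
big=cv2.resize(im[120:245,170:395],None,fx=3.5,fy=3.5,interpolation=cv2.INTER_CUBIC); cv2.imwrite('pics/crop.png',big)
def blobs(m,x0,x1,y0,y1,amin):
    k=np.zeros_like(m);k[y0:y1,x0:x1]=m[y0:y1,x0:x1]
    for c in cv2.findContours(k,cv2.RETR_EXTERNAL,cv2.CHAIN_APPROX_NONE)[0]:
        if cv2.contourArea(c)>amin: yield c
g=cv2.cvtColor(im,cv2.COLOR_BGR2GRAY)
print('dark')
for c in blobs((g<75).astype(np.uint8),315,390,155,220,60):
    r=cv2.minAreaRect(c); print(r,ray('top',[r[0]],.06))
print('bright')
for c in blobs(((g>150)&(hsv[...,1]<40)).astype(np.uint8),180,275,125,235,100):
    r=cv2.minAreaRect(c); print(r,ray('top',[r[0]],.05))
print('plate')
for c in blobs(((g>150)).astype(np.uint8),312,390,155,220,60):
    r=cv2.minAreaRect(c); print(r,ray('top',cv2.boxPoints(r),.012))
E
```

```text
dark
bright
((226.99996948242188, 179.5), (108.99998474121094, 93.99998474121094), 90.0) [[0.52619854 0.15675428 0.05      ]]
plate
((350.5, 187.0), (64.0, 77.0), 90.0) [[ 0.59308792 -0.05629019  0.012     ]
 [ 0.5906206  -0.25281249  0.012     ]
 [ 0.42684674 -0.2468252   0.012     ]
 [ 0.42918997 -0.05308904  0.012     ]]
```

View pics/crop.png

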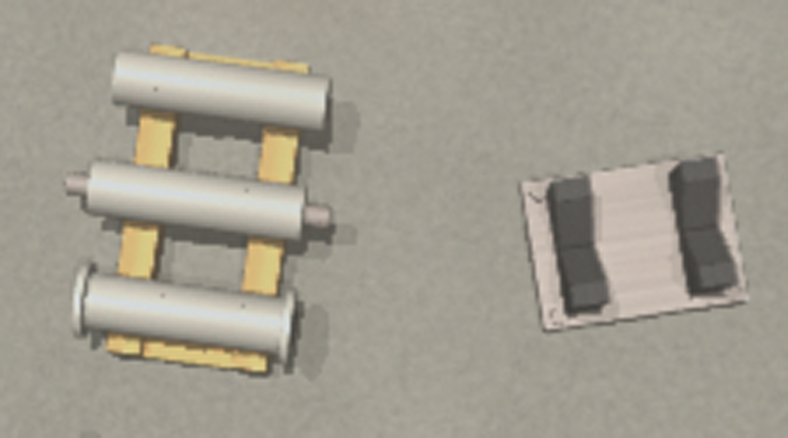

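The crop shows the middle roller's journal ends at crop (68,184) and (330,216). The base plate's corners are at (521,183), (724,154), (747,299) and (544,329).

Run:
```python
from h import *
f=lambda P:(np.array(P,float)+.5)/3.5-.5+[170,120]
j=ray('top',f([(67,184),(331,216)]),.05); d=j[0]-j[1]
print('roller',j.mean(0),np.linalg.norm(d),np.degrees(np.arctan2(d[1],d[0])))
t=ray('top',f([(88,186),(303,212)]),.05);print('tube',t.mean(0),np.linalg.norm(t[0]-t[1]))
for nm,P in (('plain',[(115,79),(328,102)]),('fl',[(80,300),(290,328)])):
    q=ray('top',f(P),.05); d=q[0]-q[1]; print(nm,q.mean(0),np.linalg.norm(d),np.degrees(np.arctan2(d[1],d[0])))
p=ray('top',f([(521,183),(724,154),(747,299),(544,329)]),.012)
d=p[0]-p[1]+p[3]-p[2]; e=p[0]-p[3]+p[1]-p[2]
print('plate',p.mean(0),np.linalg.norm(d)/2,np.linalg.norm(e)/2,np.degrees(np.arctan2(d[1],d[0])),np.degrees(np.arctan2(e[1],e[0])))
im=cv2.imread('pics/scene0.png'); cv2.imwrite('pics/crop2.png',cv2.resize(im[140:305,195:395],None,fx=3.5,fy=3.5,interpolation=cv2.INTER_CUBIC))
print(R.from_quat(np.roll(manip.get_state()['ee_rot'],-1)).as_matrix())
```

```text
roller [0.53301235 0.1582021  0.05      ] 0.18763596519883743 82.27169136326084
tube [0.53374374 0.16059332 0.05      ] 0.15282169503347126
plain [0.61130111 0.14213245 0.05      ] 0.15216111244601688 82.92616415334855
fl [0.45255016 0.16796846 0.05      ] 0.14843374308401674 81.6967598674509
plate [ 0.50557008 -0.15287576  0.012     ] 0.14882919481389506 0.10740601913316139 97.62451482101717 7.306772791136143
[[-8.93005317e-01  4.50045584e-01 -6.89520144e-04]
 [ 4.50046112e-01  8.93004232e-01 -1.39204432e-03]
 [-1.07389913e-05 -1.55341884e-03 -9.99998793e-01]]
```

View pics/crop2.png

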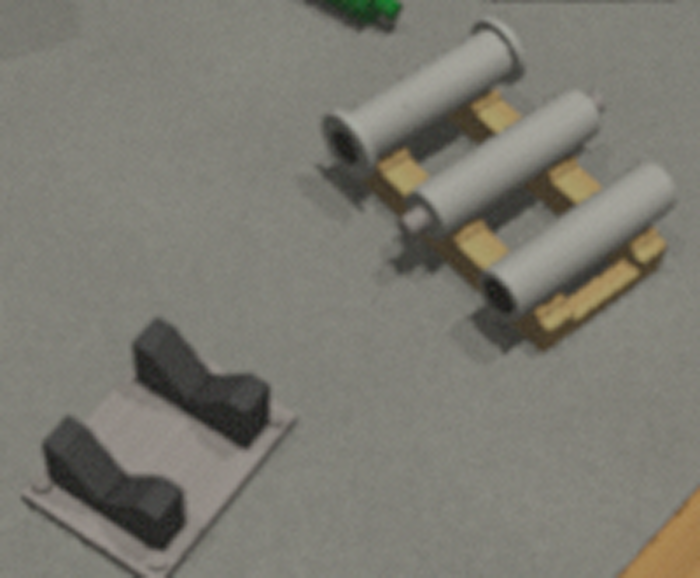

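Emit:
jog_arm:
  increments: "0 0 0 0 0 0.945;0 0 0 0 0 0.945;0 0 0 0 0 0.945;0 0 0 0 0 0.945;0 0 0 0 0 0.945;0 0 0 0 0 0.945;0 0 0 0 0 0.945;0 0 0 0 0 0.945;0 0 0 0 0 0.945;0 0 0 0 0 0.945;0 0 0 0 0 0.945;0 0 0 0 0 0.945;0 0 0 0 0 0.945;0 0 0 0 0 0.945;0 0 0 0 0 0.945"
  gripper: 75
  squeeze: 60

```text
time: 1.6
ee_pos: [0.2699, 0.5355, 0.2307]
ee_rot: [0.0, 0.754, 0.657, -0.001]
force: [1.0, -0.4, 0.2]
grip_width: 0.0602
```

Emit:
jog_arm:
  increments: "-0.87 0.8 0 0 0 0;-0.87 0.8 0 0 0 0;-0.87 0.8 0 0 0 0;-0.87 0.8 0 0 0 0;-0.87 0.8 0 0 0 0;-0.87 0.8 0 0 0 0;-0.87 0.8 0 0 0 0;-0.87 0.8 0 0 0 0;-0.87 0.8 0 0 0 0;-0.87 0.8 0 0 0 0;-0.87 0.8 0 0 0 0;-0.87 0.8 0 0 0 0;-0.87 0.8 0 0 0 0;0 0 0 0 0 0;0 0 0 0 0 0"

```text
time: 3.1
ee_pos: [0.5341, 0.1575, 0.2308]
ee_rot: [-0.0, 0.753, 0.658, -0.0]
force: [1.4, -0.4, -0.2]
grip_width: 0.0605
```

Run:
```python
from h import *
s=manip.get_state(); print(s['time'],s['ee_pos'],s['grip_width'],s['qpos'])
M=R.from_quat(np.roll(s['ee_rot'],-1)).as_matrix();print(M)
a=np.radians(82.4);print('tool err to roller',M.T@(np.array([.533,.159,.027])-s['ee_pos'])/.03, 'ang x',np.degrees(np.arctan2(M[1,0],M[0,0])))
g=lambda P:(np.array(P,float)+.5)/3.5-.5+[195,140]
j=ray('scene',g([(408,222),(602,104)]),.05); d=j[1]-j[0]
print('scene roller',j.mean(0),np.linalg.norm(d),np.degrees(np.arctan2(d[1],d[0])))
p=ray('scene',g([(24,494),(296,420),(163,577)]),.012); c=(p[0]+p[1])/2; d=p[1]-p[2]
print('scene plate c',c,np.linalg.norm(d),np.linalg.norm(p[0]-p[2]),np.degrees(np.arctan2(d[1],d[0])))
im=manip.snapshot('scene'); cv2.imwrite('pics/s1.png',cv2.resize(im[80:260,220:440],None,fx=3,fy=3,interpolation=cv2.INTER_CUBIC))
```

```text
3.1 [0.53412852 0.15753916 0.2308098 ] 0.060513606246481236 [ 2.86544643e-01  2.33462563e-01 -1.53988105e-01  1.18446497e+00
  4.53029102e-04  1.99213313e+00]
[[ 1.34384587e-01  9.90928523e-01 -1.20171980e-03]
 [ 9.90929251e-01 -1.34384543e-01  1.18194916e-04]
 [-4.43698524e-05 -1.20670288e-03 -9.99999271e-01]]
tool err to roller [ 0.04349907 -0.03562182  6.79370594] ang x 82.27696491155513
scene roller [0.53556428 0.16035132 0.05      ] 0.18004244516901416 79.56124179401264
scene plate c [ 0.51026665 -0.15550015  0.012     ] 0.13854615771625242 0.10596580920349477 96.75408419417441
```

View pics/s1.png

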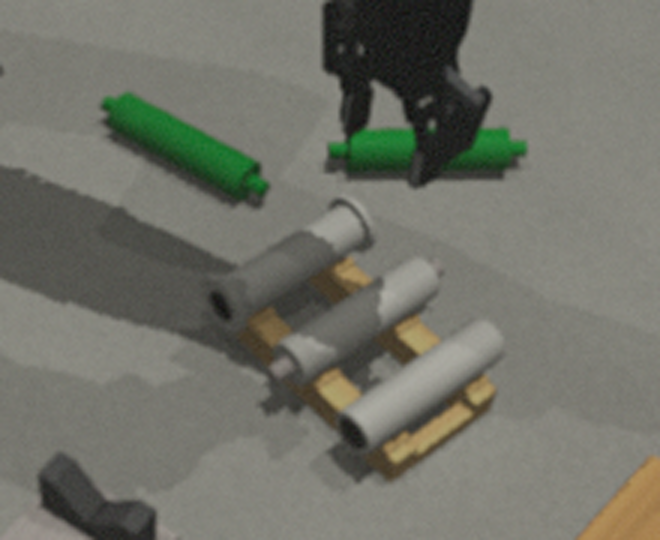

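The gripper stands over the middle roller, and both cameras agree on its position to about 2–3 mm. I'll go down and grip.

Emit:
jog_arm:
  increments: "0.05 0 0.9 0 0 0;0 0 0.9 0 0 0;0 0 0.9 0 0 0;0 0 0.9 0 0 0;0 0 0.9 0 0 0;0 0 0.8 0 0 0;0 0 0.6 0 0 0;0 0 0.5 0 0 0;0 0 0.4 0 0 0;0 0 0 0 0 0;0 0 0 0 0 0"

```text
time: 4.25
ee_pos: [0.5343, 0.1602, 0.0276]
ee_rot: [-0.0, 0.752, 0.659, -0.0]
force: [0.0, 0.5, 0.2]
grip_width: 0.0603
```

Emit:
jog_arm:
  increments: "0 0 0 0 0 0;0 0 0 0 0 0;0 0 0 0 0 0;0 0 0 0 0 0;0 0 0 0 0 0;0 0 0 0 0 0;0 0 0 0 0 0;0 0 0 0 0 0"
  gripper: 255
  squeeze: 60

```text
time: 5.05
ee_pos: [0.5349, 0.1601, 0.0285]
ee_rot: [-0.0, 0.753, 0.659, 0.001]
force: [-2.6, 1.6, 6.8]
grip_width: 0.0387
```

Emit:
jog_arm:
  increments: "0 0 -0.2 0 0 0;0 0 -0.4 0 0 0;0 0 -0.6 0 0 0;0 0 -0.8 0 0 0;0 0 -0.8 0 0 0;0 0 -0.8 0 0 0;0 0 -0.7 0 0 0;0 0 -0.4 0 0 0;0 0 0 0 0 0;0 0 0 0 0 0"

```text
time: 6.05
ee_pos: [0.5341, 0.1594, 0.1677]
ee_rot: [-0.0, 0.753, 0.659, -0.0]
force: [0.2, 1.0, -6.2]
grip_width: 0.0386
```

Run:
```python
from h import *
s=manip.get_state(); print(s['time'],s['ee_pos'],s['grip_width'],s['force'])
M=R.from_quat(np.roll(s['ee_rot'],-1)).as_matrix();ax=np.degrees(np.arctan2(M[1,0],M[0,0]));print(ax)
a=np.radians(97.4);T=np.array([[np.cos(a),np.sin(a),0],[np.sin(a),-np.cos(a),0],[0,0,-1]])
print('after-turn tool move',T.T@(np.array([.507,-.154,s['ee_pos'][2]])-s['ee_pos'])/.03,'turn',(ax-97.4)/5)
im=manip.snapshot('scene'); cv2.imwrite('pics/s2.png',cv2.resize(im[80:260,220:440],None,fx=3,fy=3,interpolation=cv2.INTER_CUBIC))
```

```text
6.05 [0.53408037 0.15943104 0.16772356] 0.038589465042069115 [ 0.15846289  1.0466244  -6.22001037]
82.37266503694704
after-turn tool move [-10.24442297  -2.24077849   0.        ] turn -3.005466992610593
```

View pics/s2.png

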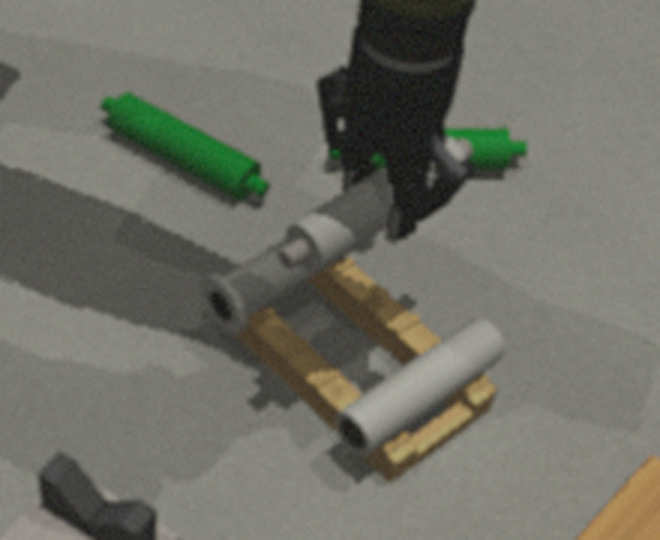

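The roller is held level and the other two haven't moved. I'll turn it 15° and carry it over the V-blocks.

Emit:
jog_arm:
  increments: "0 0 0 0 0 -0.5;0 0 0 0 0 -1;0 0 0 0 0 -1;-0.2 -0.04 0 0 0 -0.5;-0.5 -0.11 0 0 0 0;-0.9 -0.2 0 0 0 0;-0.9 -0.2 0 0 0 0;-0.9 -0.2 0 0 0 0;-0.9 -0.2 0 0 0 0;-0.9 -0.2 0 0 0 0;-0.9 -0.2 0 0 0 0;-0.9 -0.2 0 0 0 0;-0.9 -0.2 0 0 0 0;-0.9 -0.2 0 0 0 0;-0.8 -0.16 0 0 0 0;-0.5 -0.1 0 0 0 0;-0.2 -0.04 0 0 0 0;0 0 0 0 0 0;0 0 0 0 0 0;0 0 0 0 0 0"

```text
time: 8.1
ee_pos: [0.507, -0.1545, 0.1682]
ee_rot: [-0.0, 0.66, 0.751, 0.0]
force: [0.1, 0.7, -6.0]
grip_width: 0.0386
```

Run:
```python
from h import *
s=manip.get_state(); print(s['time'],s['ee_pos'],s['grip_width'],s['force'])
M=R.from_quat(np.roll(s['ee_rot'],-1)).as_matrix();print(np.degrees(np.arctan2(M[1,0],M[0,0])))
im=manip.snapshot('scene'); t=manip.snapshot('top')
z=lambda i:cv2.resize(i,None,fx=3,fy=3,interpolation=cv2.INTER_CUBIC)
cv2.imwrite('pics/s3.png',np.hstack([z(im[170:330,170:300]),z(t[110:270,290:420])]))
```

```text
8.1 [ 0.50696825 -0.15454536  0.16823396] 0.03861796761743538 [ 0.12566922  0.74129325 -5.9652922 ]
97.44089590645235
```

View pics/s3.png

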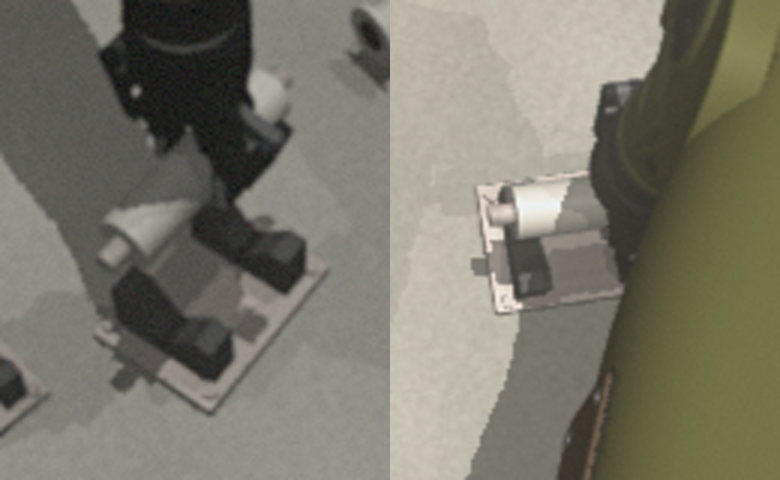

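Run:
```python
from h import *
d=np.array([np.cos(np.radians(97.4)),np.sin(np.radians(97.4)),0])
f=lambda P,o:(np.array(P,float)+.5)/3-.5+o
print('top journal tip->centre',ray('top',f([(98,214)],[290,110]),.19)-.093*d)
print('scene near tip->centre',ray('scene',f([(108,258)],[170,170]),.19)+.093*d)
P=ray('top',f([(85,186),(107,314)],[290,110]),.012); v=P[0]-P[1];print('plate edge top',P,np.linalg.norm(v),np.degrees(np.arctan2(v[1],v[0])),P.mean(0)-.074*d)
P=ray('scene',f([(327,268),(212,411),(95,333)],[170,170]),.012);v=P[0]-P[1];print('plate scene',P,(P[0]+P[2])/2,np.degrees(np.arctan2(v[1],v[0])))
# V-block top outer corners, front block (scene)
```

```text
top journal tip->centre [[ 0.50887635 -0.15570112  0.19      ]]
scene near tip->centre [[ 0.50589564 -0.15169741  0.19      ]]
plate edge top [[ 0.54975263 -0.07069883  0.012     ]
 [ 0.44057746 -0.08690305  0.012     ]] 0.11037117368595874 8.442436230736561 [ 0.50469592 -0.1521846   0.012     ]
plate scene [[ 0.5521078  -0.07634399  0.012     ]
 [ 0.57267976 -0.21919825  0.012     ]
 [ 0.46589162 -0.23432075  0.012     ]] [ 0.50899971 -0.15533237  0.012     ] 98.19463762969426
```

Emit:
jog_arm:
  increments: "0 0 0.4 0 0 0;0 0 0.6 0 0 0;0 0 0.6 0 0 0;0 0 0.6 0 0 0;0 0 0.5 0 0 0;0 0 0.4 0 0 0;0 0 0.3 0 0 0;0 0 0.2 0 0 0;0 0 0.2 0 0 0;0 0 0.1 0 0 0;0 0 0.1 0 0 0;0 0 0.1 0 0 0;0 0 0 0 0 0;0 0 0 0 0 0"

```text
time: 9.6
ee_pos: [0.507, -0.1555, 0.0455]
ee_rot: [0.0, 0.66, 0.751, 0.0]
force: [-0.3, 0.1, -5.4]
grip_width: 0.0384
```

Emit:
jog_arm:
  increments: "0 0 0.03 0 0 0;0 0 0.03 0 0 0;0 0 0 0 0 0;0 0 0 0 0 0"

```text
time: 10.0
ee_pos: [0.5069, -0.1555, 0.0435]
ee_rot: [-0.0, 0.66, 0.751, 0.0]
force: [-1.1, 0.0, -6.4]
grip_width: 0.0383
```

Emit:
jog_arm:
  increments: "0 0 0.03 0 0 0;0 0 0.03 0 0 0;0 0 0 0 0 0;0 0 0 0 0 0"

```text
time: 10.4
ee_pos: [0.5069, -0.1554, 0.0416]
ee_rot: [-0.0, 0.66, 0.751, -0.0]
force: [-0.2, 1.0, -5.9]
grip_width: 0.0385
```

Emit:
jog_arm:
  increments: "0 0 0.03 0 0 0;0 0 0.03 0 0 0;0 0 0 0 0 0;0 0 0 0 0 0"

```text
time: 10.8
ee_pos: [0.5069, -0.1555, 0.0398]
ee_rot: [-0.0, 0.66, 0.751, -0.0]
force: [-0.4, -0.1, -5.2]
grip_width: 0.0384
```

Emit:
jog_arm:
  increments: "0 0 0.03 0 0 0;0 0 0.02 0 0 0;0 0 0 0 0 0;0 0 0 0 0 0"

```text
time: 11.2
ee_pos: [0.5069, -0.1555, 0.0384]
ee_rot: [-0.0, 0.66, 0.751, -0.0]
force: [-1.0, 0.9, -4.1]
grip_width: 0.0386
```

Emit:
jog_arm:
  increments: "0 0 0.03 0 0 0;0 0 0 0 0 0;0 0 0 0 0 0"

```text
time: 11.5
ee_pos: [0.5069, -0.1556, 0.0377]
ee_rot: [0.0, 0.66, 0.751, -0.0]
force: [-0.7, -0.2, -2.7]
grip_width: 0.0386
```

Emit:
jog_arm:
  increments: "0 0 0.03 0 0 0;0 0 0 0 0 0;0 0 0 0 0 0"

```text
time: 11.8
ee_pos: [0.5069, -0.1556, 0.0375]
ee_rot: [0.0, 0.66, 0.751, -0.0]
force: [-4.5, -0.1, 7.8]
grip_width: 0.0385
```

It touched at about the bedded height, with a small side force, so it's roughly 1 mm off centre. Releasing.

Emit:
jog_arm:
  increments: "0 0 0 0 0 0;0 0 0 0 0 0;0 0 0 0 0 0;0 0 0 0 0 0;0 0 0 0 0 0;0 0 0 0 0 0"
  gripper: 75

```text
time: 12.4
ee_pos: [0.507, -0.1555, 0.0365]
ee_rot: [0.0, 0.66, 0.751, -0.0]
force: [0.2, -0.1, 0.5]
grip_width: 0.0604
```

Emit:
jog_arm:
  increments: "0 0 -0.2 0 0 0;0 0 -0.4 0 0 0;0 0 -0.6 0 0 0;0 0 -0.9 0 0 0;0 0 -0.9 0 0 0;0 0 -0.9 0 0 0;0 -0.5 -0.9 0 0 0;0 -0.8 -0.3 0 0 0;0 -0.9 0 0 0 0;0 -0.9 0 0 0 0;0 -0.9 0 0 0 0;0 0 0 0 0 0;0 0 0 0 0 0"

```text
time: 13.7
ee_pos: [0.3883, -0.1712, 0.1907]
ee_rot: [0.001, 0.66, 0.751, 0.0]
force: [0.8, 0.9, -1.0]
grip_width: 0.0603
```

Run:
```python
from h import *
s=manip.get_state(); print(s['time'],s['ee_pos'],s['grip_width'],s['force'])
im=manip.snapshot('scene')
cv2.imwrite('pics/s4.png',cv2.resize(im[130:330,170:400],None,fx=3,fy=3,interpolation=cv2.INTER_CUBIC))
```

```text
13.7 [ 0.38829378 -0.17117928  0.1907384 ] 0.060327381290805684 [ 0.83912991  0.85864587 -0.9786459 ]
```

View pics/s4.png

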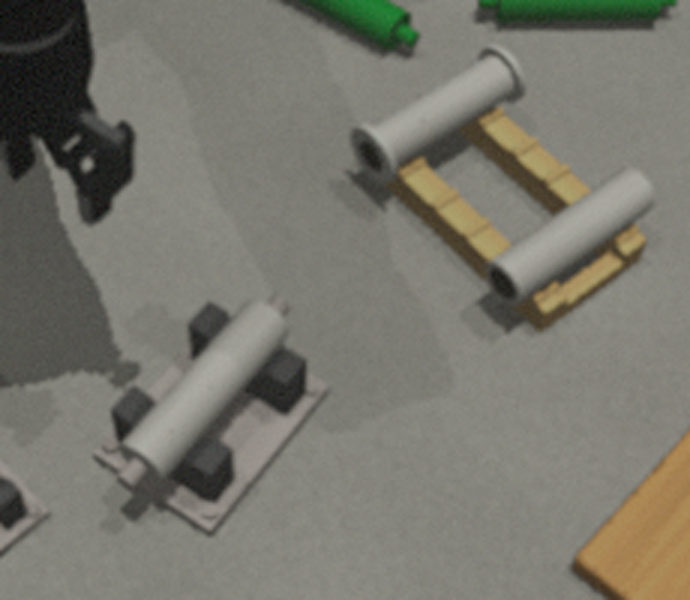

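Run:
```python
from h import *
f=lambda P:(np.array(P,float)+.5)/3-.5+[170,130]
j=ray('scene',f([(128,478),(286,304)]),.058);d=j[1]-j[0]
p=ray('scene',f([(327,388),(95,455)]),.012).mean(0)
u=d/np.linalg.norm(d);e=j.mean(0)-p
print(j.mean(0),np.linalg.norm(d),np.degrees(np.arctan2(d[1],d[0])),p,'along',e@u,'across',e[0]*u[1]-e[1]*u[0])
```

```text
[ 0.50864148 -0.15459474  0.058     ] 0.18145678387005956 96.5164457259183 [ 0.50961436 -0.15589164  0.012     ] along 0.0013989269631964028 across -0.0008194156789080929
```

```bash
python3 -c "
from workcell import manip
print(manip.finish_job())"
```

```text
the job is handed in; nothing more can be done
None
```

The journalled roller is lying in both Vs of the larger V-block pair, and I've handed the job in. I gripped it from the middle place on the rack, turned it 15° and lowered it while gripped until the wrist force showed contact. Then I let go and moved the arm clear, at 13.7 s of the 32 s allowed.

- **Placing:** in the last scene picture the roller's middle was about 1.4 mm lengthwise and 0.8 mm sideways from the middle of the pair. Its direction read 96.5°, against my earlier readings of about 97–98° for the blocks.
- **Height:** I didn't measure the bedded height from the pictures. It rests on the contact coming within about 1 mm of the expected height, and on how the roller looks seated in the last picture.
- **Other rollers:** the plain and flanged rollers appear unmoved by eye; I didn't measure them again.
- **Disagreement:** the two cameras differed by about 2–5 mm on the V-block position, so I aimed at the average. First contact gave about 4.5 N sideways, which suggests I was about 1 mm off centre before letting go. No check failed.

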